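Load a tablet cartridge into the dispenser dock

ROBOT

A 6-joint arm with a two-finger parallel gripper is mounted at the origin on the work surface. World frame = base frame: x ahead of the robot, y to its left, z up, the work surface at z = 0. Lengths are in m, angles in degrees, forces in N, time in s.
With the tool pointing down it reaches from about 0.275 to 0.75 m from the base axis. Payload 10.2 kg.
Tool frame: the origin (TCP) lies at the very end of the fingers, on their centre line; the grasp point (between the pads) lies 19 mm behind it; z points along the fingers, y is the line along which they close (so a half turn about z gives the same grasp; the last joint's range is limited). The gripper opens to 88 mm and grips with 3 to 60 N. Pads are 18 mm wide; open, the fingers measure 123 mm over their backs; the gripper's body (75 mm by 187 mm) begins 45 mm behind the grasp point.
Start: joints at [-12.8, 17.928, 85.812, -0, 76.261, -12.8], TCP at [0.525, -0, 0.239] pointing down, gripper open.
Joint ranges: [-168.41, 168.41], [-55.51, 124.54], [10.69, 146.95], [-70.63, 250.63], [1, 178], [-165.06, 165.06]. Speed limits (degrees/s): [136.94, 136.94, 172.46, 180, 180, 180].

INTERFACE

Orientations are given as a 3x3 rotation matrix whose columns are the frame's x, y, z axes.
In Python, from station import env gives the robot as it stands.
- The arm moves only by the shell command python3 -m crank 'ROWS'. ROWS is JSON, a list of rows, each a list of 3 entries, a list of its own where there are three numbers: the opening, from 0 (shut) to 1 (fully open), then the shift along the tool's x, y, z in mm, then the turn about the tool's z in degrees. A call has 1 to 20 rows; each row shifts and turns the commanded pose from where the row before left it, along the tool's axes as they then stand; what a row does not reach is not made up. A row lasts 1/10 s, in which the tool goes at most 50 mm and 8.59 degrees, less where a joint would pass 70% of its speed; a pose out of reach is approached as far as the arm can. A call is refused whole if a number of a shift passes 50 or a number of a turn 8.59, either way. A call with a gripper value outside its range is refused whole. The fingers move at their own pace and stop on an object; the grip force is fixed at half the most. Time passes only in rows, so rows that do not move let the fingers close. It gives the time, the measured TCP pose, the force, the opening and the grip force at its end, in the units of the state.
- env.get_state(): the state, without advancing time (a new reading comes with each control period).
- env.grab_frame(name): name is "scene" or "side" or "wrist"; returns a dict with "pixels" (400x640x3 uint8, red, green, blue), "fx", "fy", "cx", "cy" (pixels), "k1" (the pictures are not rectified: a ray, as slopes to the right and down, at radius r is drawn at 1 + k1 r^2 times it, then the intrinsics apply), "R" (3x3) and "t" (3): a world point X has camera coordinates R X + t. Camera axes: x right, y down, z forward; pixel columns grow to the right and rows downward; lengths in m; the calibration is good to about 2 mm. A picture is of the moment at which its call begins. There is no depth.
- env.close_job(): hands the job in; it is judged then, once.
The state is a dict: "clock": time; "joint_pos": joint angles; "joint_velocities": joint speeds; "joint_efforts": joint torques, N m; "position": TCP position; "ee_rot": TCP orientation; "force": force on the tool from outside, world axes, zero at the start; "ft_torque": the same for the moment, N m; "opening": finger opening in m; "grip_force": force on a finger pad.
Only numpy, scipy, OpenCV 4.12 (cv2) and the standard library are available. Lean on these libraries where they do the work, as an engineer would, in place of code of your own. Each camera call takes 0.05 s, during which the arm holds its last target. There are 200 camera calls.

TASK

Load the loose box-shaped tablet cartridge, the oblong one with the bar grip that stands on the bench, into the empty dispenser dock: set it upright into the open bay and push it down to the stop, so that the push-push catch holds it down when you let go. Leave the cartridge that is already loaded in the other dock as it is.

Things in the scene. Friction and masses are not known exactly. Their poses are not given: they have to be found in the camera images.
- cartridge: The loose cartridge, upright on the bench: white box 70 (x) x 46 (y) x 65 mm (z), 0.15-0.29 kg, grey band near its top, a grey bar grip 44 (x) x 16 (y) x 28 mm (z) centred on top; 93 mm tall in all. Grip the bar across its 16 mm. Origin: centre of its underside, z up, x along the long side. Fits the dock either way round. Not the low round drum (50 mm across, 61 mm tall, small knob).
- bay_mouth (a point): Centre of the mouth of the empty one of two equal white docks, at its rim, 74 mm above the bench. The bay is an upright shaft 82 (x) x 58 mm (y), 6 mm wider than the cartridge all round, sloped lips on three sides, a metal carriage plate 24 mm below the rim. z up; x along the long side, towards the dock's housing, which begins 42 mm from the centre, 95 mm high. Cartridge x along x, within 10 deg.
- bay_catch (a joint): Depth of that plate, m: 0 up, grows as it is pushed straight down against a damped spring (5-8 N; a faster push takes more). Hard stop at 0.036. Pushed to the stop and let go it rises to 0.025, where the catch holds it: the cartridge's box then stands 16 mm above the rim. Let go more than 3 mm short of the stop it comes all the way up. A second push to the stop frees it and it rises to 0.
- loaded: The cartridge already held by the catch in the other dock, same make and size as the loose one: its box stands 16 mm above that dock's rim, its bar grip tops out 118 mm above the bench. Origin: centre of its underside, x along its long side. Leave it alone: a push would eject it.
Not all that is in view belongs to the job. Leave any pink look-alike of the cartridge alone.

How it is judged:
By the outcome, as a careful person would: the job done as asked, in the order asked, and still so for the second after the job is handed in, with the robot touching nothing.
It also fails if it takes over 38 s, if anything falls off the work surface, if the arm or the gripper's body presses on something with over 40 N, if the wrist force passes 120 N, or if a joint passes its speed limit or range.

## Working session

There is one attempt and no reset: what is moved stays moved. The work goes in short steps, Python scripts to look and compute and a shell command to move; the robot and the scene stay as the last step left them, time stands still between calls to the robot, and variables do not carry over. Pictures are saved under pics/ and viewed, at most 10 in all, crops included, and the job is handed in when it is done.

```bash
ls; mkdir -p pics; cat > h.py <<'E'
import numpy as np, cv2
from station import env
def ray(f,u,v):
    K=np.array([[f["fx"],0,f["cx"]],[0,f["fy"],f["cy"]],[0,0,1.]])
    d=np.array([(u-f["cx"])/f["fx"],(v-f["cy"])/f["fy"]]);p=d.copy()
    for _ in range(20): p=d/(1+f["k1"]*(p@p))
    R=np.array(f["R"]);t=np.array(f["t"])
    return -R.T@t, R.T@np.array([p[0],p[1],1.])
def onz(f,u,v,z):
    o,d=ray(f,u,v); return o+d*(z-o[2])/d[2]
def proj(f,X):
    c=np.array(f["R"])@X+np.array(f["t"]);p=c[:2]/c[2];p=p*(1+f["k1"]*(p@p))
    return p*[f["fx"],f["fy"]]+[f["cx"],f["cy"]]
def snap(n,fn):
    f=env.grab_frame(n);cv2.imwrite("pics/"+fn+".png",cv2.cvtColor(f["pixels"],cv2.COLOR_RGB2BGR))
    np.save("pics/"+fn+".npy",f,allow_pickle=True);return f
def load(fn): return np.load("pics/"+fn+".npy",allow_pickle=True).item()
E
python3 - <<'E'
from h import *
for n in("scene","side","wrist"):
    f=snap(n,n+"0");print(n,-np.array(f["R"]).T@f["t"],f["fx"],f["k1"])
s=env.get_state();print(s["position"],s["ee_rot"],s["clock"],s["force"],s["opening"])
E
```

```text
pics
scene [0.767823   0.52030222 0.57141664] 456.9691155810803 0.03786983453325254
side [ 0.35312126 -0.67504315  0.83222894] 493.8559950001121 -0.06304937077547652
wrist [0.52499627 0.06939236 0.38489761] 350.7971256864718 -0.023141452722776384
[5.24834071e-01 3.29058648e-05 2.38326757e-01] [[-9.56358016e-06  9.99999615e-01 -8.76984594e-04]
 [ 9.99999981e-01  9.73644313e-06  1.97106548e-04]
 [ 1.97115011e-04 -8.76982692e-04 -9.99999596e-01]] 0.15 [-0.14498761 -0.1845342   0.3742781 ] 0.08806782906941536
```

View pics/scene0.png

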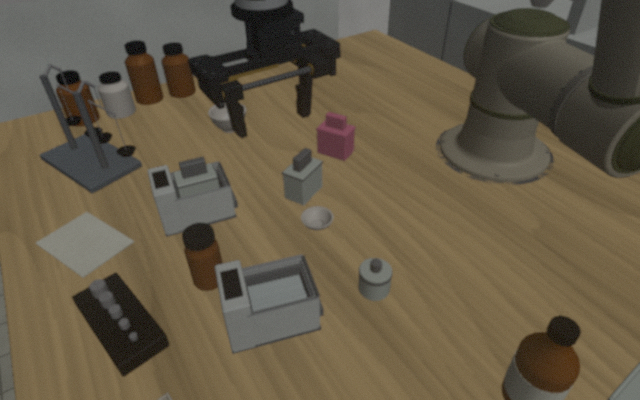

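View pics/side0.png

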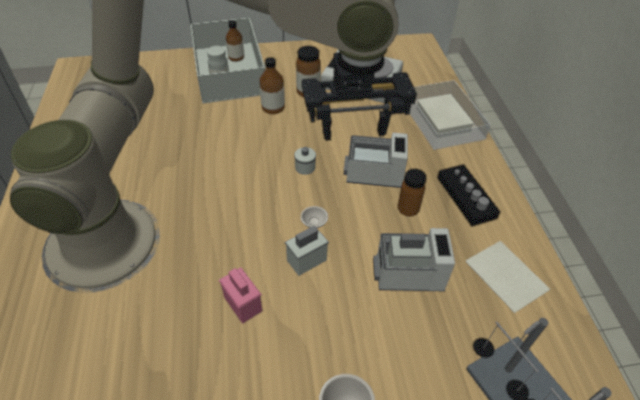

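View pics/wrist0.png

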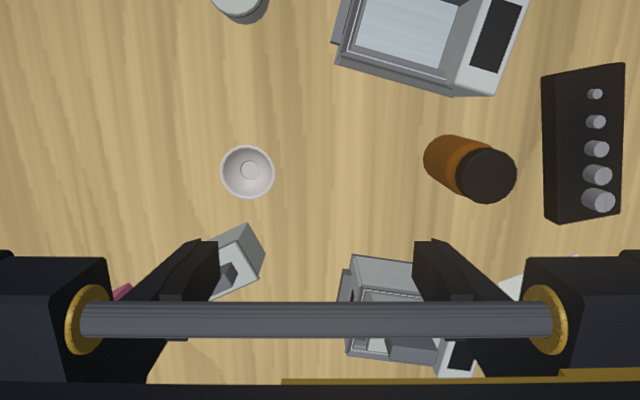

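The scene view shows the cartridge at about (303,178), the empty dock at (268,300) and the loaded dock at (190,195). The side view has the cartridge at (307,250), the empty dock at (377,160) and the loaded dock at (413,260). The pink decoy and the drum are separate. Next I'll zoom in for exact corners.

```bash
python3 - <<'E'
from h import *
def crop(fn,x,y,w,h):
    im=cv2.imread(f"pics/{fn}.png")[y:y+h,x:x+w];k=5
    im=cv2.resize(im,None,fx=k,fy=k,interpolation=cv2.INTER_CUBIC)
    im=cv2.convertScaleAbs(im,alpha=1.3)
    for a in range(-x%10,w,10): cv2.line(im,(a*k,0),(a*k,5),(0,0,255),1);cv2.putText(im,str(x+a),(a*k-8,14),0,.3,(0,0,255))
    for a in range(-y%10,h,10): cv2.line(im,(0,a*k),(5,a*k),(0,0,255),1);cv2.putText(im,str(y+a),(6,a*k+4),0,.3,(0,0,255))
    return im
a=np.vstack([np.hstack([crop("scene0",275,145,60,60),crop("side0",280,220,60,60)])])
b=np.vstack([crop("scene0",215,250,110,100)[:500]])
cv2.imwrite("pics/c1.png",a)
c=crop("side0",340,125,75,65); B=np.zeros((500,550+0,3),np.uint8)
cv2.imwrite("pics/c2.png",crop("scene0",210,245,120,110)); cv2.imwrite("pics/c3.png",c)
E
```

```text
(no output)
```

View pics/c1.png

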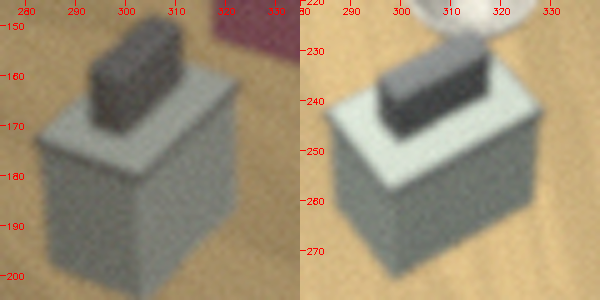

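View pics/c2.png

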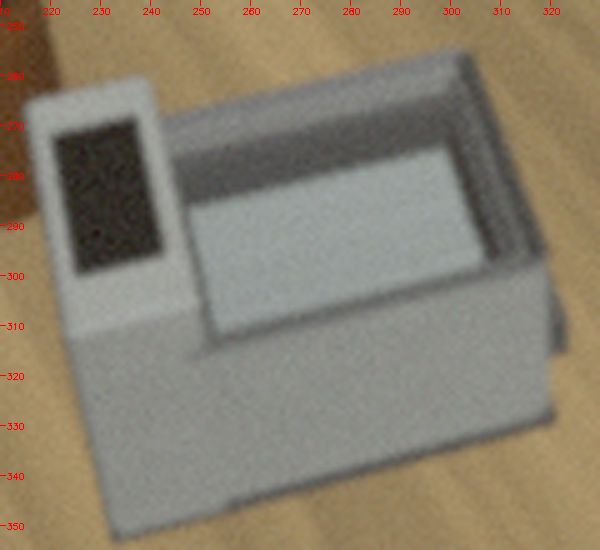

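View pics/c3.png

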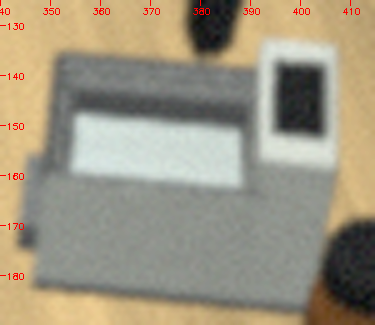

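Corner pixels read from the crops. Cartridge box top: scene (282.5,172.5), (303.5,180), (322.5,161.5); side (285.5,243), (298,258), (328.5,242). The bay plate and housing top corners are also visible in both views. I'll cast these.

```bash
python3 - <<'E'
from h import *
np.set_printoptions(precision=4,suppress=True)
S=load("scene0");D=load("side0")
def P(l,f,pts,z):
    q=np.array([onz(f,*p,z)[:2] for p in pts]);print(l,q.tolist() and q.round(4).tolist(),"len",np.linalg.norm(np.diff(q,axis=0),axis=1),"ang",[round(float(np.degrees(np.arctan2(*(b-a)[::-1]))),1) for a,b in zip(q,q[1:])],"diagmid",(q[0]+q[2])/2 if len(q)>2 else "")
P("box scene",S,[(282.5,172.5),(303.5,180),(322.5,161.5)],.065)
P("box side",D,[(285.5,243),(298,258),(328.5,242),(316,229)],.065)
P("bar side",D,[(295.5,236.5),(299.5,241),(318,230),(313.5,226)],.093)
P("hous scene",S,[(215,266),(238,260.5),(250,305),(223,313)],.095)
P("hous side",D,[(392,133),(407,134),(406.5,158),(391,157)],.095)
P("rim outer scene",S,[(302,254),(319,297),(251,315)],.074)
P("rim outer side",D,[(347,162),(352,135),(391,139)],.074)
P("plate scene",S,[(247.5,286),(298,274.5),(306,297),(253,311)],.050)
P("plate side",D,[(353.5,160),(355.5,147),(388,150),(388,162.5)],.050)
W=load("wrist0")
P("rim wrist",W,[(337,62),(452,97)],.074)
P("plate wrist",W,[(357,37),(442,69),(475,0)],.050)
P("hous wrist",W,[(454,64),(497,95),(527,0)],.095)
E
```

```text
box scene [[0.4661, -0.1023], [0.445, -0.061], [0.3845, -0.0915]] len [0.0464 0.0677] ang [117.1, -153.2] diagmid [ 0.4253 -0.0969]
box side [[0.3834, -0.1017], [0.4032, -0.1397], [0.4661, -0.11], [0.4465, -0.0752]] len [0.0429 0.0695 0.04  ] ang [-62.4, 25.3, 119.3] diagmid [ 0.4247 -0.1059]
bar side [[0.4024, -0.1099], [0.4086, -0.1213], [0.4465, -0.0999], [0.4394, -0.0892]] len [0.013  0.0436 0.0129] ang [-61.5, 29.4, 123.7] diagmid [ 0.4245 -0.1049]
hous scene [[0.6677, 0.076], [0.6365, 0.0839], [0.6552, 0.1626], [0.6891, 0.1554]] len [0.0322 0.0809 0.0347] ang [165.8, 76.6, -12.0] diagmid [0.6614 0.1193]
hous side [[0.6541, 0.1559], [0.6876, 0.1484], [0.6656, 0.0708], [0.6326, 0.078]] len [0.0343 0.0806 0.0338] ang [-12.7, -105.9, 167.6] diagmid [0.6599 0.1133]
rim outer scene [[0.5449, 0.1044], [0.5657, 0.1852], [0.656, 0.1621]] len [0.0835 0.0932] ang [75.6, -14.4] diagmid [0.6004 0.1332]
rim outer side [[0.5395, 0.0958], [0.5676, 0.1839], [0.6552, 0.159]] len [0.0924 0.0911] ang [72.4, -15.9] diagmid [0.5974 0.1274]
plate scene [[0.6331, 0.0962], [0.5602, 0.117], [0.5715, 0.1591], [0.6454, 0.1403]] len [0.0758 0.0436 0.0763] ang [164.0, 75.1, -14.3] diagmid [0.6023 0.1277]
plate side [[0.5615, 0.1249], [0.5745, 0.1678], [0.6484, 0.1482], [0.6384, 0.107]] len [0.0449 0.0764 0.0424] ang [73.1, -14.9, -103.6] diagmid [0.6049 0.1365]
rim wrist [[0.5419, 0.0994], [0.6407, 0.0716]] len [0.1026] ang [-15.7] diagmid 
plate wrist [[0.5605, 0.1225], [0.6381, 0.0961], [0.6616, 0.1528]] len [0.082  0.0614] ang [-18.8, 67.4] diagmid [0.611  0.1376]
hous wrist [[0.6319, 0.0962], [0.6688, 0.0732], [0.6826, 0.1421]] len [0.0435 0.0702] ang [-32.0, 78.7] diagmid [0.6573 0.1192]
```

```bash
python3 -m crank '[[1,[-25,-25,0],0],[1,[-25,-25,0],0],[1,[-25,-25,0],0],[1,[-25,-25,0],0],[1,[0,0,0],7.9],[1,[0,0,0],7.9],[1,[0,0,0],7.9],[1,[0,0,0],7.9],[1,[0,0,0],7.9],[1,[0,0,0],7.9],[1,[0,0,0],7.9],[1,[0,0,0],7.9],[1,[0,0,0],0],[1,[0,0,0],0],[1,[0,0,0],0]]'
python3 - <<'E'
from h import *
f=snap("wrist","wrist1")
S=load("scene0");D=load("side0")
print("bottle",onz(D,408,213,0),onz(S,207,286,0)) 
# height: top centre by triangulation
o1,d1=ray(S,198.5,233);o2,d2=ray(D,414,175)
A=np.c_[d1,-d2];s=np.linalg.lstsq(A,o2-o1,rcond=None)[0];print("bottle top",o1+d1*s[0],o2+d2*s[1])
E
```

```text
clock: 1.65
position: [0.425, -0.1, 0.2387]
ee_rot: [[0.891, 0.453, -0.0], [0.453, -0.891, 0.0], [-0.0, -0.0, -1.0]]
force: [-0.0, -0.2, -0.1]
opening: 0.0878
grip_force: 0.0
bottle [ 0.66306602 -0.00605058  0.        ] [0.67468313 0.02045522 0.        ]
bottle top [0.66537808 0.00975249 0.10366065] [0.66421    0.01012384 0.10351115]
```

View pics/wrist1.png

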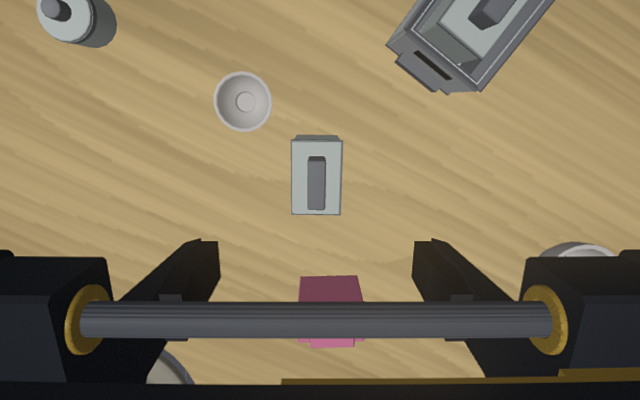

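The wrist view shows the cartridge squared up with the tool: box top at (292..342, 140..214), bar at (308..326, 157..209).

```bash
python3 - <<'E'
from h import *
f=load("wrist1")
b=np.array([onz(f,*p,.065) for p in[(292,140),(342,140),(341,214.5),(291,214)]])[:,:2]
c=np.array([onz(f,*p,.093) for p in[(308,157),(326,157),(326,209.5),(307.5,209.5)]])[:,:2]
print(b,b.mean(0),c.mean(0))
for q in(b,c):
    d=q[0]+q[1]-q[2]-q[3];print("yaw",np.degrees(np.arctan2(d[1],d[0])),np.linalg.norm(d)/2)
s=env.get_state();R=np.array(s["ee_rot"]);m=np.r_[(b.mean(0)+c.mean(0))/2,.067]
print(R.T@(m-s["position"])*1000)
E
```

```text
[[ 0.44546248 -0.065945  ]
 [ 0.46603167 -0.1063623 ]
 [ 0.40281111 -0.13907167]
 [ 0.38144205 -0.09597936]] [ 0.42393683 -0.10183958] [ 0.42528579 -0.10148185]
yaw 26.24834247386583 0.0709349134277268
yaw 26.750543306054983 0.046183795786884696
[ -1.06073431   1.31747869 171.68168306]
```

```bash
python3 -m crank '[[1,[-1,1,25],0],[1,[0,0,25],0],[1,[0,0,25],0],[1,[0,0,25],0],[1,[0,0,25],0],[1,[0,0,20],0],[1,[0,0,15],0],[1,[0,0,10],0],[1,[0,0,0],0],[0,[0,0,0],0],[0,[0,0,0],0],[0,[0,0,0],0],[0,[0,0,0],0],[0,[0,0,0],0],[0,[0,0,0],0],[0,[0,0,0],0],[0,[0,0,0],0]]'
```

```text
clock: 3.4
position: [0.4246, -0.1013, 0.0687]
ee_rot: [[0.893, 0.451, -0.0], [0.451, -0.893, 0.0], [0.0, -0.0, -1.0]]
force: [-0.8, 1.1, 0.1]
opening: 0.0262
grip_force: 0.0
```

```bash
python3 -m crank '[[0,[0,0,0],0],[0,[0,0,0],0],[0,[0,0,0],0],[0,[0,0,0],0],[0,[0,0,0],0],[0,[0,0,-10],0],[0,[0,0,-20],0],[0,[0,0,-25],0],[0,[0,0,-25],0],[0,[0,0,-25],0],[0,[0,0,-20],0],[0,[0,0,-10],0],[0,[0,0,0],0]]'
```

```text
clock: 4.7
position: [0.4249, -0.1015, 0.2048]
ee_rot: [[0.893, 0.451, 0.002], [0.451, -0.893, -0.001], [0.001, 0.002, -1.0]]
force: [-0.2, -0.0, -2.7]
opening: 0.0159
grip_force: 29.9
```

```bash
python3 -m crank '[[0,[0,0,0],6.8],[0,[0,0,0],6.8],[0,[0,0,0],6.8],[0,[0,0,0],6.8],[0,[0,0,0],6.8],[0,[0,0,0],6.8],[0,[11.7,-26.8,0],0],[0,[11.7,-26.8,0],0],[0,[11.7,-26.8,0],0],[0,[11.7,-26.8,0],0],[0,[11.7,-26.8,0],0],[0,[11.7,-26.8,0],0],[0,[11.7,-26.8,0],0],[0,[11.7,-26.8,0],0],[0,[11.7,-26.8,0],0],[0,[11.7,-26.8,0],0],[0,[0,0,0],0],[0,[0,0,0],0],[0,[0,0,0],0]]'
python3 - <<'E'
from h import *
ims=[]
for n,x,y in(("scene",190,170),("side",320,70)):
    f=snap(n,n+"2");im=cv2.cvtColor(f["pixels"],cv2.COLOR_RGB2BGR)[y:y+190,x:x+130]
    im=cv2.convertScaleAbs(cv2.resize(im,None,fx=3,fy=3,interpolation=cv2.INTER_CUBIC),alpha=1.3)
    for a in range(0,190,10):
        cv2.putText(im,str(y+a),(0,a*3+3),0,.3,(0,0,255))
        if a<130 and a%20==0: cv2.putText(im,str(x+a),(a*3-8,9),0,.3,(0,0,255))
    ims.append(im)
cv2.imwrite("pics/c4.png",np.hstack(ims))
print(env.get_state()["position"],env.get_state()["ee_rot"])
E
```

```text
clock: 6.6
position: [0.6024, 0.1297, 0.203]
ee_rot: [[0.97, -0.243, -0.002], [-0.243, -0.97, -0.0], [-0.001, 0.001, -1.0]]
force: [0.1, -0.1, -2.4]
opening: 0.0159
grip_force: 30.0
[0.60258321 0.12962101 0.20361226] [[ 9.70050556e-01 -2.42902669e-01 -4.59668910e-04]
 [-2.42902752e-01 -9.70050636e-01 -1.31768760e-04]
 [-4.13895135e-04  2.39477202e-04 -9.99999886e-01]]
```

View pics/c4.png

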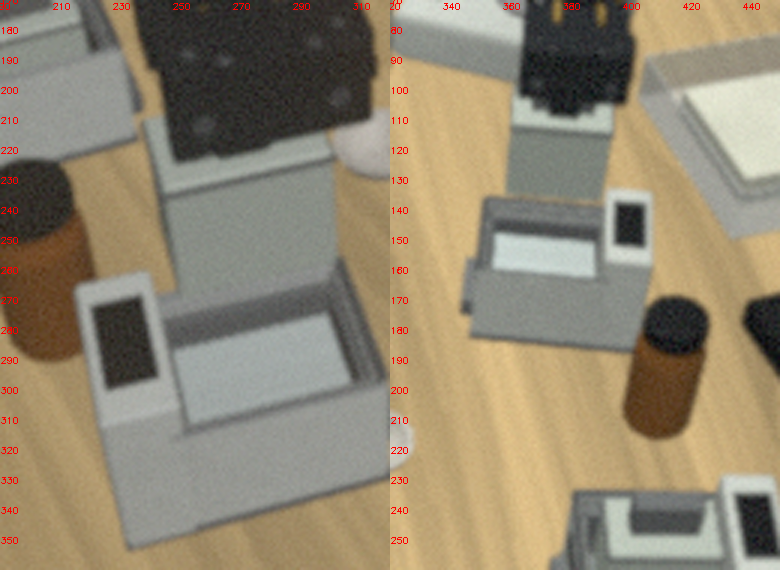

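The cartridge is held upright above the empty dock. Held box top edge: scene (244.3,234.3)–(301.7,221.7); side (360.7,112.7)–(394,114.7). I'll compare both with the commanded pose to cancel each camera's bias.

```bash
python3 - <<'E'
from h import *
np.set_printoptions(precision=4,suppress=True)
S=load("scene2");D=load("side2")
x=np.array([.970,-.243]);y=np.array([.243,.970]);c=np.array([.6025,.1297])
z=.2033-.0687+.065
for n,f,pts,s,cen in(("scene",S,[(244.3,234.3),(301.7,221.7)],1,None),("side",D,[(394,114.7),(360.7,112.7)],-1,None)):
    q=np.array([onz(f,*p,z)[:2] for p in pts]); e=q[0]-q[1]
    m=q.mean(0)-s*y*.023
    print(n,"len",np.linalg.norm(e),"yaw",np.degrees(np.arctan2(e[1],e[0])),"centre in tool frame minus TCP (mm)",1e3*np.array([(m-c)@x,(m-c)@y]))
# dock estimates per camera in dock frame relative to c
h={"scene":([.6365,.0839],[.6552,.1626],[[.5449,.1044],[.5657,.1852]]),"side":([.6326,.078],[.6541,.1559],[[.5395,.0958],[.5676,.1839]])}
for n,(a,b,r) in h.items():
    a,b=np.array(a),np.array(b);r=np.array(r)
    print(n,"from housing",1e3*((a+b)/2-c)@x-42,1e3*((a+b)/2-c)@y,"rim mid y",1e3*(r.mean(0)-c)@y,"rim end x",1e3*(r.mean(0)-c)@x)
E
```

```text
scene len 0.06969581156062774 yaw -14.715531629193501 centre in tool frame minus TCP (mm) [-0.4101  2.5736]
side len 0.06813386212517447 yaw -12.244679388951681 centre in tool frame minus TCP (mm) [ 0.8529 -6.7533]
scene from housing 1.6168500000000066 4.277549999999989 rim mid y 3.177399999999997 rim end x -49.45330000000001
side from housing 0.7227500000000475 -2.440949999999999 rim mid y -2.04935000000002 rim end x -49.947950000000034
```

```bash
python3 -m crank '[[0,[1,-2,10],0],[0,[0,0,15],0],[0,[0,0,15],0],[0,[0,0,10],0],[0,[0,0,5],0],[0,[0,0,5],0],[0,[0,0,5],0],[0,[0,0,5],0],[0,[0,0,5],0],[0,[0,0,0],0],[0,[0,0,0],0]]'
```

```text
clock: 7.8
position: [0.6045, 0.1321, 0.1288]
ee_rot: [[0.97, -0.242, 0.0], [-0.242, -0.97, 0.0], [0.0, -0.0, -1.0]]
force: [0.3, 1.3, -2.4]
opening: 0.0157
grip_force: 30.0
```

```bash
python3 -m crank '[[0,[0,0,5],0],[0,[0,0,4],0],[0,[0,0,4],0],[0,[0,0,4],0],[0,[0,0,4],0],[0,[0,0,0],0],[0,[0,0,0],0]]'
```

```text
clock: 8.5
position: [0.6045, 0.1321, 0.1079]
ee_rot: [[0.97, -0.242, 0.0], [-0.242, -0.97, 0.0], [0.0, -0.0, -1.0]]
force: [-1.2, 0.6, 3.5]
opening: 0.0158
grip_force: 30.0
```

Now on the plate and pushing the spring (about 6 N net). On to the stop.

```bash
python3 -m crank '[[0,[0,0,4],0],[0,[0,0,4],0],[0,[0,0,4],0],[0,[0,0,4],0],[0,[0,0,4],0],[0,[0,0,2],0],[0,[0,0,1],0],[0,[0,0,1],0],[0,[0,0,0],0]]'
```

```text
clock: 9.4
position: [0.6045, 0.1321, 0.0838]
ee_rot: [[0.97, -0.242, 0.0], [-0.242, -0.97, 0.0], [0.0, -0.0, -1.0]]
force: [-1.8, 0.3, 4.6]
opening: 0.0157
grip_force: 30.0
```

```bash
python3 -m crank '[[0,[0,0,1],0],[0,[0,0,1],0],[0,[0,0,0],0]]'
```

```text
clock: 9.7
position: [0.6046, 0.1322, 0.0826]
ee_rot: [[0.97, -0.242, 0.001], [-0.242, -0.97, 0.0], [0.001, -0.0, -1.0]]
force: [-3.6, 1.2, 10.0]
opening: 0.0157
grip_force: 30.0
```

```bash
python3 -m crank '[[0,[0,0,1],0],[0,[0,0,0],0]]'
```

```text
clock: 9.9
position: [0.6047, 0.1322, 0.0825]
ee_rot: [[0.97, -0.242, 0.001], [-0.242, -0.97, 0.0], [0.001, -0.0, -1.0]]
force: [-6.9, 1.2, 17.8]
opening: 0.0158
grip_force: 30.0
```

```bash
python3 -m crank '[[0,[0,0,-3],0],[0,[0,0,-3],0],[0,[0,0,-3],0],[0,[0,0,-3],0],[0,[0,0,0],0],[0,[0,0,0],0],[0,[0,0,0],0]]'
```

```text
clock: 10.6
position: [0.6045, 0.1321, 0.0927]
ee_rot: [[0.97, -0.242, 0.0], [-0.242, -0.97, 0.0], [0.0, -0.0, -1.0]]
force: [-0.0, 1.1, 3.9]
opening: 0.0156
grip_force: 30.0
```

```bash
python3 -m crank '[[0,[0,0,-1],0],[0,[0,0,-1],0],[0,[0,0,0],0],[0,[0,0,0],0]]'
```

```text
clock: 11.0
position: [0.6041, 0.1319, 0.0942]
ee_rot: [[0.97, -0.242, -0.001], [-0.242, -0.97, -0.0], [-0.001, 0.0, -1.0]]
force: [-0.1, -0.3, -3.0]
opening: 0.016
grip_force: 30.0
```

The force has dropped to the cartridge's weight alone, so the catch is holding the plate. Open and withdraw.

```bash
python3 -m crank '[[0.6,[0,0,0.5],0],[0.6,[0,0,0],0],[0.6,[0,0,0],0],[0.6,[0,0,0],0],[0.6,[0,0,0],0],[0.6,[0,0,0],0],[0.6,[0,0,-10],0],[0.6,[0,0,-20],0],[0.6,[0,0,-25],0],[0.6,[0,0,-25],0],[0.6,[0,0,-25],0],[0.6,[0,0,-25],0],[0.6,[0,0,0],0],[0.6,[0,0,0],0],[0.6,[0,0,0],0]]'
python3 - <<'E'
from h import *
ims=[]
for n,x,y in(("scene",140,150),("side",320,70)):
    f=snap(n,n+"3");ims.append(cv2.resize(cv2.cvtColor(f["pixels"],cv2.COLOR_RGB2BGR)[y:y+220,x:x+190],None,fx=2,fy=2))
cv2.imwrite("pics/c5.png",np.hstack(ims))
E
```

```text
clock: 12.5
position: [0.6039, 0.132, 0.2229]
ee_rot: [[0.97, -0.242, -0.002], [-0.242, -0.97, -0.0], [-0.002, 0.001, -1.0]]
force: [0.3, -0.5, 0.4]
opening: 0.0528
grip_force: 0.0
```

View pics/c5.png

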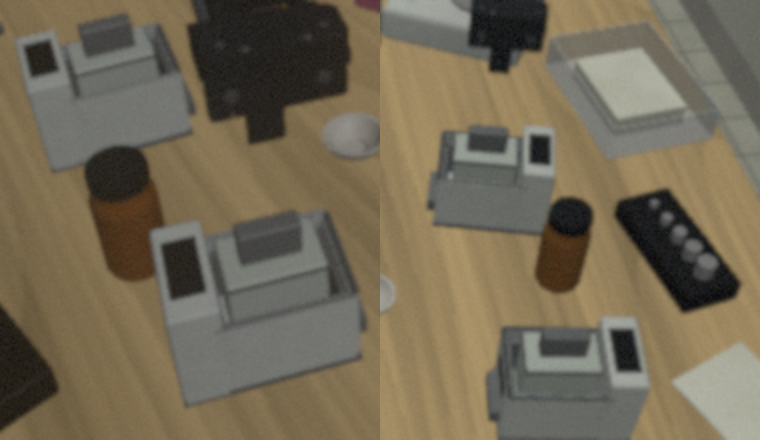

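Both docks show a cartridge standing about equally high; the new one's bar top is at about scene (274,259). A quick numeric height check before handing in.

```bash
python3 - <<'E'
from h import *
S=load("scene3");D=load("side3")
for z in(.118,.143): print(z,proj(S,np.array([.604,.132,z])),proj(D,np.array([.604,.132,z])))
o1,d1=ray(S,140+267/2,150+224/2);o2,d2=ray(D,320+(488-380)/2,70+131/2)
s=np.linalg.lstsq(np.c_[d1,-d2],o2-o1,rcond=None)[0];print(o1+d1*s[0],o2+d2*s[1])
E
```

```text
0.118 [273.08035602 261.46005521] [373.87768051 133.84746568]
0.143 [271.60496204 248.33719205] [375.00737521 125.06962131]
[0.60286304 0.13052966 0.11491653] [0.60416519 0.13006094 0.11484619]
```

```bash
python3 -c "
from station import env
print(env.close_job())"
```

```text
the job is handed in; nothing more can be done
None
```

The loose cartridge is in the empty dock, pushed to the stop and held down by the catch: its bar grip measures about 115 mm above the bench against the 118 mm expected. The gripper is clear, the other cartridge was left alone, and the job was handed in at about 12.6 s.

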